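Microplate under the spring clip of its nest

ROBOT

A 7-joint arm with a two-finger parallel gripper is mounted at the origin on the work surface; the furniture and walls round the work are solid. World frame = base frame: x ahead of the robot, y to its left, z up, the work surface at z = 0. Lengths are in m, angles in rad, forces in N, time in s.
With the tool pointing down it reaches from about 0.425 to 0.925 m from the base axis. Payload 6.8 kg.
Tool frame: the origin (TCP) lies midway between the tips of the shut fingers; the grasp point (between the pads) lies 19 mm behind it; z points along the fingers, y is the direction in which the jaws open and shut (so a half turn about z gives the same grasp; the last joint's range is limited). The gripper opens to 88 mm and grips with 3 to 60 N. Pads are 20 mm wide; open, the fingers measure 115 mm over their backs; the gripper's body (75 mm by 178 mm) begins 61 mm behind the grasp point.
Start: joints at [1.101, 0.477, 0.022, 1.555, -0.011, 1.109, -0.083], TCP at [0.239, -0.631, 0.223] pointing down, gripper open.
Joint ranges: [-2.96, 2.96], [-0.34, 2.1], [-1.41, 1.46], [0.24, 2.44], [-1.37, 4.51], [0.17, 1.92], [-2.96, 2.96]. Speed limits (rad/s): [2.39, 2.39, 3.14, 3.14, 3.14, 3.14, 3.14].

INTERFACE

Orientations are given as [roll, pitch, yaw] about the fixed x, y, z axes, in that order (R = Rz(yaw) Ry(pitch) Rx(roll)).
In Python, from plant import robot gives the robot as it stands.
- The arm moves only by the tool servo_tool, never from a script. Its argument "series" is a list of rows, each a list of 2 entries, a list of its own where there are three numbers: the shift along the tool's x, y, z in mm, then the turn, a rotation vector about the tool's x, y, z in rad. A call has exactly 5 rows; each row shifts and turns the commanded pose from where the row before left it, along the tool's axes as they then stand; what a row does not reach is not made up. A row lasts 1/10 s, in which the tool goes at most 50 mm and 8.59 degrees, less where a joint would pass 70% of its speed; a pose out of reach is approached as far as the arm can. A call is refused whole if a number of a shift passes 50 or a number of a turn 0.15, either way. A call with a gripper value outside its range is refused whole. "hand" is the closure in counts, from 0 (fully open) to 255 (shut), set as the call begins (left out, the last holds). The fingers move at their own pace and stop on an object; "grip_force" is the grip in N (left out, the last holds). Time passes only in rows, so rows that do not move let the fingers close, or fill a call up. It gives the time, the measured TCP pose, the force and the opening at its end, in the units of the state.
- robot.get_obs(): the state, without advancing time (a new reading comes with each control period).
- robot.read_camera(name): name is "side" or "top"; returns a dict with "image" (400x640x3 uint8, red, green, blue), "depth" (400x640 float32, m along the optical axis (not along the pixel's ray), 0 where there is no reading), "fx", "fy", "cx", "cy" (pixels), "world_from_camera" (4x4, takes a point from camera to world coordinates). Camera axes: x right, y up, looking along -z (the intrinsics and any distortion apply to the point x, -y, -z); pixel columns grow to the right and rows downward; lengths in m; the calibration is good to about 2 mm. A picture is of the moment at which its call begins.
- robot.sign_off(): hands the job in, once; it reports no verdict.
The state is a dict: "t": time; "joint_positions": joint angles; "qd": joint speeds; "effort": joint torques, N m; "position": TCP position; "eef_rot": TCP orientation; "wrist_force": force on the tool from outside, world axes, zero at the start; "wrist_torque": the same for the moment, N m; "finger_gap": opening from 0.0 (shut) to 1.0 (fully open).
Only numpy, scipy, OpenCV 4.12 (cv2) and the standard library are available. Lean on these libraries where they do the work, as an engineer would, in place of code of your own. Each camera call takes 0.05 s, during which the arm holds its last target.

TASK

Seat the microplate in its nest: press the long bar of the spring clip down with one fingertip and, keeping it held down, push the plate along the rails beneath the clip's lip with the other fingertip until it is fully home against the end stop. Then let go so that the clip closes onto the plate, and take the hand away. Do not grip or lift the plate, and leave the other things on the bench where they are.

Things in the scene. Friction and masses are not known exactly. Their poses are not given: they have to be found in the camera images.
- nest: Grey painted metal plate nest, fixed; deck top 12 mm above the bench, spanning x -91..55, y -150..76 mm. Origin at bench height under the home position's centre. The plate is pushed to +y (robot's left at yaw 0) between two black rails, inner faces x = +-44.7, 7 mm high, to an end stop at y = 64.5. Clip on the -x side, facing the robot. Turned up to 0.3 rad
- plate: White lidded 96-well microplate, 86 (x) by 128 (y) by 14 mm high, about 0.1 kg (solid contact starts 2 mm inside these outlines), loose on the deck between the rails, 22 to 45 mm short of the stop. Origin: centre of its underside; axes as the nest's. Home: origin at x = 0, y = 0 of the nest. Push its -y end
- clip (a joint): Angle (rad) of the sprung steel clip, a long rocker hinged about an axis along y at nest x = -53 mm, 26 mm above the bench. 0: at rest, lip 7 mm above the deck, blocks the plate. 0.36: bar fully down on its stop, lip 17 mm above the deck, the plate passes. About 0.25: lip lying on the plate. Springs back when let go
- press_bar (a point): Mid top face of the clip's press bar, a flange at nest x -56..-88, y -145..-35 mm. At rest it slopes up outwards; fully down it is level, 19 mm above the bench (7 above the deck, half the plate's height) and this point is at x -72, y -90. Takes about 6 N there; a tip can slide along it. A web at x -56..-53 rises 10 mm beside it; the fingers straddle web and rail
- lip (a point): Inner lower edge of the clip's lip, 18 mm long along y (48..66 mm in the nest's frame), reaching to x = -25 mm over the deck
- marker: Loose white marker pen, 135 mm long, 17 mm thick, lying beside the nest on the robot's side; origin under its middle; leave alone
- microtube: Loose small microtube, 42 mm long, 13 mm high, lying beside the nest on the robot's side; leave alone
- petri: Loose petri dish, 90 mm across, 14 mm high, to the left of the nest; leave alone

How it is judged:
On the way, in this order (a step that is already met when the one before it is completed fails the run):
1. the clip's bar is pressed down, the plate still short of the lip (value of joint clip above 0.275 rad and y of plate in the frame of nest below -0.014 m), for 0.1 s.
2. the plate is home against the stop while the clip is still held open (value of joint clip above 0.275 rad and y of plate in the frame of nest above -0.004 m), for 0.1 s.
At the end, for the whole second after the job is handed in: The plate lies flat on the deck within 4 mm of the end stop, square between the rails (0.05 rad), at rest, and the clip has closed with its lip on the plate (clip angle 0.17 to 0.275 rad) (y of plate in the frame of nest above -0.004 m and horizontal distance between plate and nest below 0.006 m and z of plate in the frame of nest below 0.015 m and angle between the y axis of plate and the y axis of nest, either way round below 0.05 rad and value of joint clip between 0.17 and 0.275 rad and linear speed of plate below 0.01 m/s); the robot touches nothing.
It fails at once if the plate is lifted off the deck or tipped (z of plate in the frame of nest above 0.02 m or angle between plate's own z axis and vertical above 0.15 rad).
It fails at once if a bystander is moved by more than 25 mm (distance of any of marker, microtube, petri from where it was at the start of the episode above 0.025 m).
It also fails if it takes over 40 s, if anything falls off the work surface, if the arm or the gripper's body presses on something with over 40 N, if the wrist force passes 120 N, or if a joint passes its speed limit or range.

## Working session

There is one attempt and no reset: what is moved stays moved. The work goes in short steps, Python scripts to look and compute and a tool call to move; the robot and the scene stay as the last step left them, time stands still between calls to the robot, and variables do not carry over. Pictures are saved under pics/ and viewed, and the job is handed in when it is done.

Besides the shell and the picture viewer there is one more tool, called after "Request:" as a command line: name --argument value ..., lists and objects as JSON in quotes. servo_tool: Moves the arm, as the interface text tells. Its arguments: {"type":"object","properties":{"series":{"type":"array"},"hand":{"type":"number"},"grip_force":{"type":"number"}},"required":["series"]}

```bash
mkdir -p pics; python3 - <<'E'
from plant import robot
import cv2,numpy as np
for n in("side","top"):
    r=robot.read_camera(n); cv2.imwrite(f"pics/{n}0.png",r["image"][:,:,::-1]); np.savez(f"pics/{n}0.npz",**r)
    print(n,r["fx"],r["fy"],r["cx"],r["cy"],np.round(r["world_from_camera"],3).tolist(),[k for k in r])
print(robot.get_obs())
E
```

```text
side 516.2380157395093 516.2380157395093 326.10803551134796 212.0425570298553 [[-1.0, 0.014, -0.016, 0.447], [-0.021, -0.527, 0.85, 0.654], [0.003, 0.85, 0.527, 0.515], [0.0, 0.0, 0.0, 1.0]] ['image', 'depth', 'fx', 'fy', 'cx', 'cy', 'world_from_camera']
top 392.44175665528826 392.44175665528826 314.32873256051835 195.780711278657 [[-0.014, 0.997, -0.078, 0.412], [-1.0, -0.013, 0.01, -0.045], [0.009, 0.079, 0.997, 0.922], [0.0, 0.0, 0.0, 1.0]] ['image', 'depth', 'fx', 'fy', 'cx', 'cy', 'world_from_camera']
{'t': 0.1, 'joint_positions': array([ 1.10086661,  0.47766505,  0.02233485,  1.55627166, -0.01145942,
        1.10932834, -0.08312877]), 'qd': array([-0.0004643 , -0.00040123, -0.00015274, -0.00123882,  0.00161065,
        0.00027809,  0.00081648]), 'effort': array([ 4.49862811e-03, -5.84098077e+01,  1.54007480e+00, -2.73317152e+01,
       -5.42053033e-02,  1.31458469e-02,  7.14131193e-05]), 'position': array([ 0.23874514, -0.63082213,  0.22184812]), 'eef_rot': array([-3.14005490e+00,  1.42159536e-04,  3.61846946e-01]), 'wrist_force': array([-0.53917062,  0.37896265, -0.09272298]), 'wrist_torque': array([ 0.04326437, -0.00403701,  0.03182417]), 'finger_gap': 1.0000027540671976}
```

View pics/side0.png

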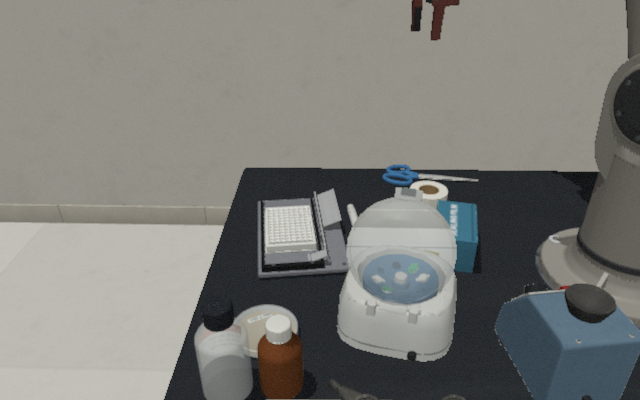

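View pics/top0.png

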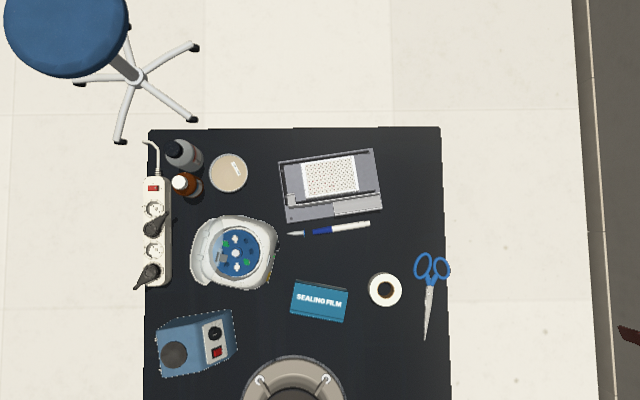

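```bash
cat > h.py <<'E'
import numpy as np,cv2
def load(f): return dict(np.load(f))
def xyz(r,u,v,d=None):
    if d is None: d=r["depth"][int(round(v)),int(round(u))]
    p=np.array([(u-r["cx"])/r["fx"]*d,-(v-r["cy"])/r["fy"]*d,-d,1]); return (r["world_from_camera"]@p)[:3]
def onz(r,u,v,z):
    T=r["world_from_camera"]; d=T[:3,:3]@np.array([(u-r["cx"])/r["fx"],-(v-r["cy"])/r["fy"],-1]); return T[:3,3]+d*(z-T[2,3])/d[2]
def proj(r,p):
    q=np.linalg.inv(r["world_from_camera"])@np.append(p,1); return r["cx"]+r["fx"]*q[0]/-q[2], r["cy"]-r["fy"]*q[1]/-q[2]
def allxyz(r):
    v,u=np.mgrid[0:400,0:640]; d=r["depth"]
    p=np.stack([(u-r["cx"])/r["fx"]*d,-(v-r["cy"])/r["fy"]*d,-d],-1); T=r["world_from_camera"]; return p@T[:3,:3].T+T[:3,3]
E
python3 - <<'E'
from h import *
t=load("pics/top0.npz"); s=load("pics/side0.npz")
c=t["image"][135:245,265:395,::-1]; cv2.imwrite("pics/tc.png",cv2.resize(c,None,fx=6,fy=5.4,interpolation=cv2.INTER_CUBIC)) if 0 else cv2.imwrite("pics/tc.png",cv2.resize(c,None,fx=5,fy=5,interpolation=cv2.INTER_CUBIC))
c=s["image"][180:290,240:400,::-1]; cv2.imwrite("pics/sc.png",cv2.resize(c,None,fx=5,fy=5,interpolation=cv2.INTER_CUBIC))
E
```

```text
(no output)
```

View pics/tc.png

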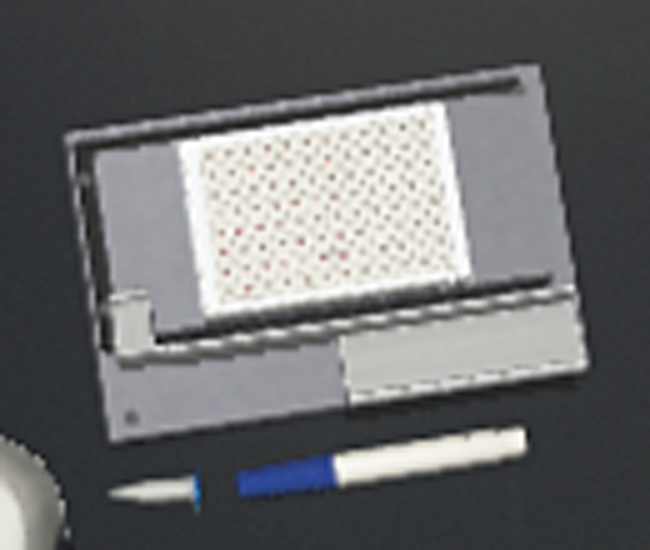

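View pics/sc.png

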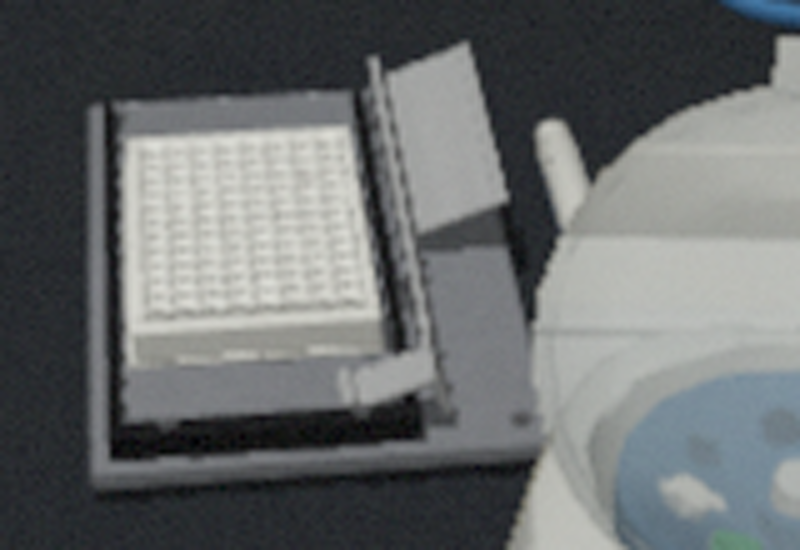

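```bash
python3 - <<'E'
from h import *
from scipy.optimize import least_squares
t=load("pics/top0.npz")
px=lambda a,b:(265+(a+.5)/5-.5,135+(b+.5)/5-.5)
C=[(540,65,55,-150),(66,137,55,76),(112,440,-91,76),(588,372,-91,-150)]
W=[onz(t,*px(a,b),.012)[:2] for a,b,_,_ in C]; N=np.array([c[2:] for c in C])/1e3
def f(p):
    c,s=np.cos(p[2]),np.sin(p[2]);return (N@np.array([[c,s],[-s,c]])+p[:2]-W).ravel()
r=least_squares(f,[.6,-.1,0]);print(r.x,np.round(1e3*r.fun.reshape(-1,2),1))
x,y,th=r.x;R=np.array([[np.cos(th),-np.sin(th)],[np.sin(th),np.cos(th)]])
for n,(a,b) in dict(pl1=(178,142),pl2=(443,102),pl3=(470,275),pl4=(207,315)).items():
    w=onz(t,*px(a,b),.026)[:2];print(n,np.round(1e3*R.T@(w-[x,y]),1))
P=allxyz(t)
for n,(a,b) in dict(plate=(330,210),deck=(130,200),deck2=(220,390),bar=(465,350),barout=(465,380),bench=(300,30)).items():
    u,v=px(a,b);p=P[int(v)-1:int(v)+2,int(u)-1:int(u)+2].reshape(-1,3).mean(0);print(n,np.round(p*1e3,1),np.round(1e3*R.T@(p[:2]-[x,y]),1))
# depth top-profile of bar across x at y=-90
for n,(a,b) in dict(mk1=(240,485),mk2=(525,440),tube1=(110,493),tube2=(198,490)).items():
    w=onz(t,*px(a,b),.008)[:2];print(n,np.round(w*1e3,1),np.round(1e3*R.T@(w-[x,y]),1))
E
```

```text
[ 0.52076591 -0.05183921  0.13402668] [[ 0.1 -0.5]
 [ 1.3  0.5]
 [-1.6  1.3]
 [ 0.2 -1.4]]
pl1 [41.3 24.1]
pl2 [ 41.9 -99.7]
pl3 [-39.3 -99.5]
pl4 [-39.7  22.6]
plate [527.3 -90.5  26.9] [  1.3 -39.2]
deck [534.8   1.9  14.8] [21.1 51.4]
deck2 [445.8 -38.8  12.8] [-72.5  22.9]
bar [ 462.  -151.    28.1] [-71.5 -90.4]
barout [ 448.1 -150.2   32.8] [-85.2 -87.7]
bench [616.9 -79.    2.1] [ 91.6 -39.8]
mk1 [400.4 -48.9] [-118.9   19. ]
mk2 [ 419.4 -181.8] [-117.8 -115.2]
tube1 [397.6  11.4] [-113.6   79.1]
tube2 [398.4 -29.4] [-118.3   38.6]
```

```bash
cat >> h.py <<'E'
NX,NY,TH=.5208,-.0518,.134
def n2w(x,y):
    c,s=np.cos(TH),np.sin(TH); return np.array([NX+(c*x-s*y)/1e3,NY+(s*x+c*y)/1e3])
def w2n(p):
    c,s=np.cos(TH),np.sin(TH); d=(np.array(p[:2])-[NX,NY])*1e3; return np.array([c*d[0]+s*d[1],-s*d[0]+c*d[1]])
from scipy.spatial.transform import Rotation as Ro
def plan(o,tgt,yaw,n):
    R=Ro.from_euler('xyz',o["eef_rot"]);p=o["position"].copy();G=Ro.from_euler('xyz',[np.pi,0,yaw])
    for i in range(n):
        k=n-i; sh=np.round(R.inv().apply((tgt-p)/k)*1e3); w=np.round((R.inv()*G).as_rotvec()/k,2)
        print([sh.tolist(),w.tolist()])
        p=p+R.apply(sh/1e3); R=R*Ro.from_rotvec(w)
    print(p,R.as_euler('xyz'))
def st():
    from plant import robot
    o=robot.get_obs(); print(round(o["t"],2),"pos",np.round(o["position"]*1e3,1),"rot",np.round(o["eef_rot"],3),"nest",np.round(w2n(o["position"]),1),"F",np.round(o["wrist_force"],1),"M",np.round(o["wrist_torque"],2),"gap",round(o["finger_gap"],3)); return o
E
python3 - <<'E'
from h import *
o=st(); plan(o,np.append(n2w(-35,-122),.10),np.pi/2+TH,15)
E
```

```text
0.1 pos [ 238.7 -630.8  221.8] rot [-3.14   0.     0.362] nest [-356.9 -536.1] F [-0.5  0.4 -0.1] M [ 0.04 -0.    0.03] gap 1.0
[[27.0, -22.0, 8.0], [-0.0, -0.0, -0.09]]
[[29.0, -20.0, 8.0], [-0.0, -0.0, -0.09]]
[[31.0, -17.0, 8.0], [-0.0, -0.0, -0.09]]
[[32.0, -14.0, 8.0], [-0.0, -0.0, -0.09]]
[[33.0, -11.0, 8.0], [-0.0, -0.0, -0.09]]
[[34.0, -8.0, 8.0], [-0.0, -0.0, -0.09]]
[[35.0, -5.0, 8.0], [-0.0, -0.0, -0.09]]
[[35.0, -2.0, 8.0], [-0.0, -0.0, -0.09]]
[[35.0, 1.0, 8.0], [-0.0, -0.0, -0.09]]
[[35.0, 5.0, 8.0], [-0.0, -0.0, -0.09]]
[[34.0, 8.0, 8.0], [-0.0, -0.0, -0.09]]
[[33.0, 11.0, 9.0], [-0.0, -0.0, -0.09]]
[[32.0, 13.0, 8.0], [-0.0, -0.0, -0.09]]
[[31.0, 16.0, 9.0], [-0.0, -0.0, -0.09]]
[[29.0, 19.0, 8.0], [-0.0, -0.0, -0.08]]
[ 0.50226897 -0.17706383  0.10029923] [-3.14110250e+00 -1.46446398e-03  1.70184648e+00]
```

Request:
servo_tool --series '[[[27,-22,8],[0,0,-0.09]],[[29,-20,8],[0,0,-0.09]],[[31,-17,8],[0,0,-0.09]],[[32,-14,8],[0,0,-0.09]],[[33,-11,8],[0,0,-0.09]]]' --hand 64

```text
t: 0.6
position: [0.327, -0.4782, 0.1821]
eef_rot: [-3.141, -0.0, 0.815]
wrist_force: [0.4, -1.3, 0.6]
finger_gap: 0.749
```

Request:
servo_tool --series '[[[34,-8,8],[0,0,-0.09]],[[35,-5,8],[0,0,-0.09]],[[35,-2,8],[0,0,-0.09]],[[35,1,8],[0,0,-0.09]],[[35,5,8],[0,0,-0.09]]]'

```text
t: 1.1
position: [0.4152, -0.3265, 0.1422]
eef_rot: [-3.141, -0.0, 1.265]
wrist_force: [0.1, 0.2, 0.0]
finger_gap: 0.752
```

Request:
servo_tool --series '[[[34,8,8],[0,0,-0.09]],[[33,11,9],[0,0,-0.09]],[[32,13,8],[0,0,-0.09]],[[31,16,9],[0,0,-0.09]],[[29,19,8],[0,0,-0.08]]]'

```text
t: 1.6
position: [0.5028, -0.1765, 0.1001]
eef_rot: [-3.141, -0.0, 1.705]
wrist_force: [0.4, -0.9, -0.5]
finger_gap: 0.748
```

```bash
python3 - <<'E'
from h import *
from plant import robot
for n,b in(("side",(170,290,230,390)),("top",(120,250,250,400))):
    r=robot.read_camera(n); np.savez(f"pics/{n}1.npz",**r)
    c=r["image"][b[0]:b[1],b[2]:b[3],::-1]; cv2.imwrite(f"pics/{n}1.png",cv2.resize(c,None,fx=4,fy=4,interpolation=cv2.INTER_CUBIC))
st()
E
```

```text
1.7 pos [ 504.3 -172.2   99.8] rot [ 3.141e+00 -3.000e-03  1.711e+00] nest [ -32.4 -117.1] F [-0.7 -0.2  0.2] M [ 0.01 -0.11  0.05] gap 0.749
```

View pics/side1.png

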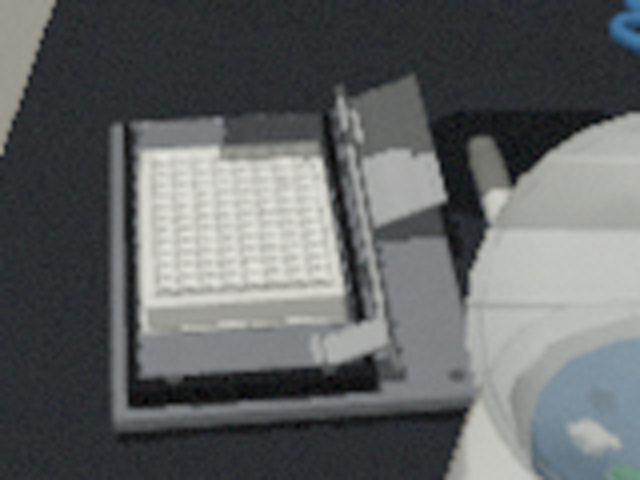

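View pics/top1.png

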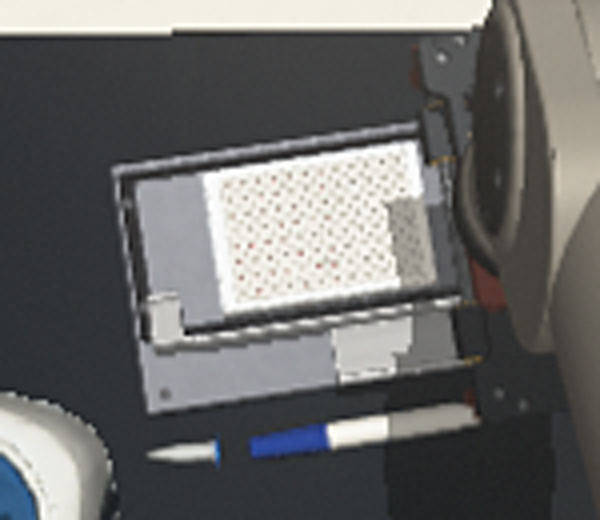

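Request:
servo_tool --series '[[[0,0,10],[0,0,0]],[[0,0,15],[0,0,0]],[[0,0,15],[0,0,0]],[[0,0,10],[0,0,0]],[[0,0,0],[0,0,0]]]'

```text
t: 2.2
position: [0.5009, -0.178, 0.0486]
eef_rot: [-3.138, -0.001, 1.701]
wrist_force: [0.3, 0.8, 0.1]
finger_gap: 0.75
```

```bash
python3 - <<'E'
from h import *
from plant import robot
for n,b in(("side",(140,290,230,430)),("top",(120,250,250,400))):
    r=robot.read_camera(n); np.savez(f"pics/{n}2.npz",**r)
    c=r["image"][b[0]:b[1],b[2]:b[3],::-1]; cv2.imwrite(f"pics/{n}2.png",cv2.resize(c,None,fx=4,fy=4,interpolation=cv2.INTER_CUBIC))
st()
E
```

```text
2.3 pos [ 502.3 -177.9   50.3] rot [-3.141 -0.     1.701] nest [ -35.2 -122.5] F [ 0.4 -0.7  0.8] M [-0.05 -0.09  0.02] gap 0.748
```

View pics/side2.png

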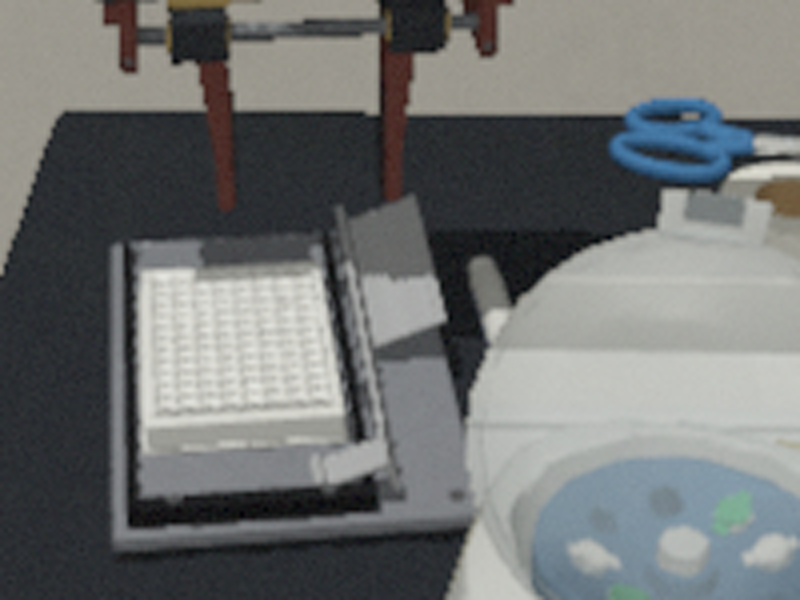

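View pics/top2.png

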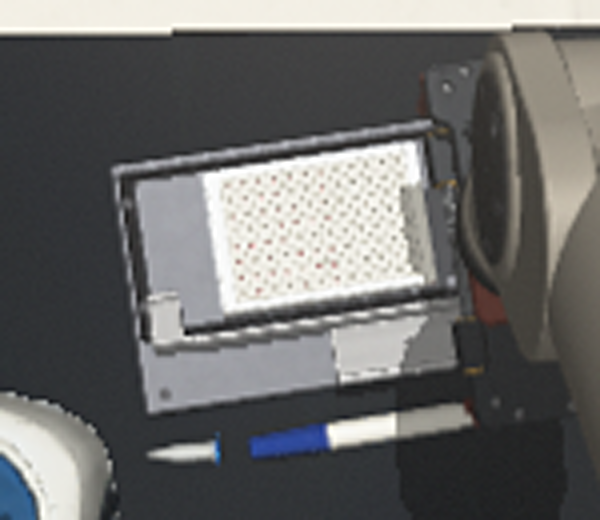

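```bash
python3 - <<'E'
from h import *
r=load("pics/side2.npz")
for x in (-82,-75,-68,-2,4.5,11):
  for y in (-112,): 
    u,v=proj(r,np.append(n2w(x,y),.050)); print(x,y,(u-230)*4,(v-140)*4)
P=allxyz(r)
for cx,cy in((222,170),(226,200),(397,150),(393,185)):
    p=P[int(140+cy/4),int(230+cx/4)]; print(cx,cy,np.round(p*1e3),np.round(w2n(p)))
E
```

```text
-82 -112 403.82592126084865 198.27177712926482
-75 -112 388.68857969596706 199.06556160925516
-68 -112 373.5294519897211 199.8604885290075
-2 -112 229.5205868554906 207.4121449169279
4.5 -112 215.2313959087178 208.16145337089597
11 -112 200.92295210723842 208.91177142203753
222 170 [ 537. -158.   73.] [   2. -108.]
226 200 [ 536. -158.   56.] [   0. -108.]
397 150 [ 458. -171.   77.] [ -78. -110.]
393 185 [ 460. -173.   58.] [ -77. -112.]
```

Request:
servo_tool --series '[[[0,0,10],[0,0,0]],[[0,0,8],[0,0,0]],[[0,0,5],[0,0,0]],[[0,0,4],[0,0,0]],[[0,0,2],[0,0,0]]]'

```text
t: 2.8
position: [0.5027, -0.1777, 0.0215]
eef_rot: [3.142, 0.0, 1.702]
wrist_force: [-1.0, 0.8, 3.9]
finger_gap: 0.753
```

Request:
servo_tool --series '[[[0,0,1],[0,0,0]],[[0,0,0],[0,0,0]],[[0,0,0],[0,0,0]],[[0,0,0],[0,0,0]],[[0,0,0],[0,0,0]]]'

```text
t: 3.3
position: [0.5028, -0.1777, 0.0209]
eef_rot: [3.141, 0.0, 1.702]
wrist_force: [0.5, -0.1, 4.7]
finger_gap: 0.748
```

```bash
cat > look.py <<'E'
import sys
from h import *
from plant import robot
k=sys.argv[1]
for n,b in(("side",(140,290,230,430)),("top",(120,250,250,400))):
    r=robot.read_camera(n); np.savez(f"pics/{n}{k}.npz",**r)
    c=r["image"][b[0]:b[1],b[2]:b[3],::-1]; cv2.imwrite(f"pics/{n}{k}.png",cv2.resize(c,None,fx=4,fy=4,interpolation=cv2.INTER_CUBIC))
st()
E
python3 look.py 3
```

```text
3.4 pos [ 502.9 -177.7   20.9] rot [3.141 0.    1.702] nest [ -34.6 -122.3] F [0.8 1.2 5.2] M [ 0.17  0.07 -0.05] gap 0.747
```

View pics/side3.png

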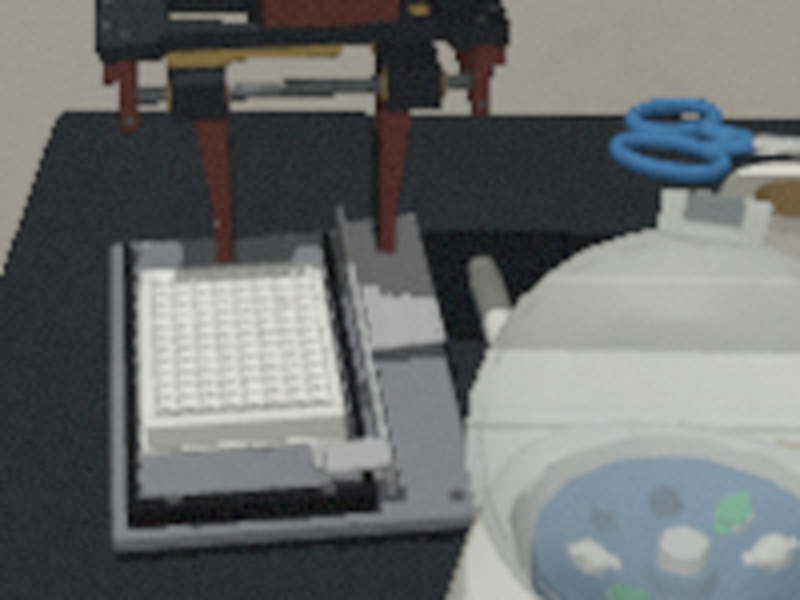

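Request:
servo_tool --series '[[[0,0,1],[0,0,0]],[[0,0,1],[0,0,0]],[[0,0,0.5],[0,0,0]],[[0,0,0],[0,0,0]],[[0,0,0],[0,0,0]]]'

```text
t: 3.9
position: [0.5034, -0.1776, 0.019]
eef_rot: [3.14, 0.0, 1.702]
wrist_force: [-1.2, 1.7, 11.0]
finger_gap: 0.747
```

Request:
servo_tool --series '[[[4,0,0],[0,0,0]],[[4,0,0],[0,0,0]],[[4,0,0],[0,0,0]],[[4,0,0],[0,0,0]],[[4,0,0],[0,0,0]]]'

```text
t: 4.4
position: [0.5014, -0.161, 0.0192]
eef_rot: [3.139, 0.004, 1.7]
wrist_force: [0.5, -6.5, 8.6]
finger_gap: 0.747
```

```bash
python3 look.py 4
```

```text
4.5 pos [ 501.3 -160.2   19.2] rot [3.139e+00 3.000e-03 1.701e+00] nest [ -33.8 -104.8] F [ 1.2 -4.3  9.1] M [-1.16  0.03  0.18] gap 0.75
```

View pics/side4.png

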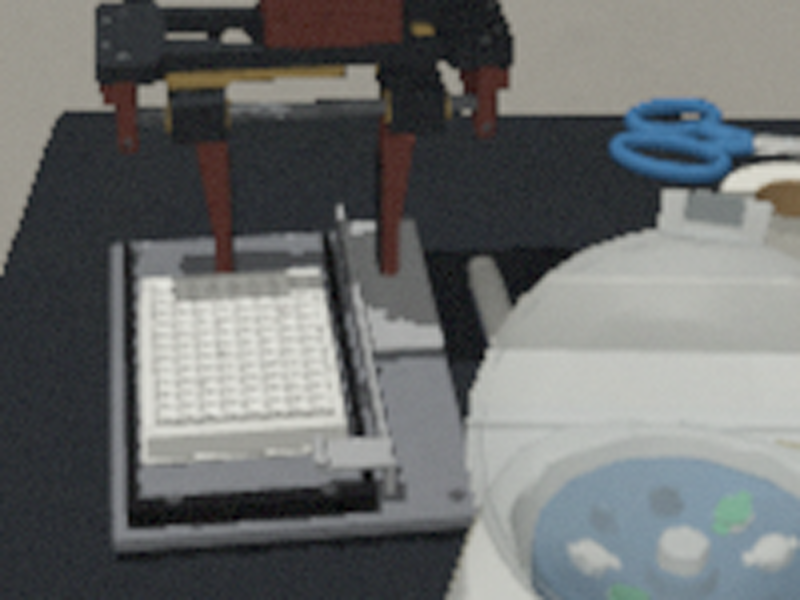

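View pics/top4.png

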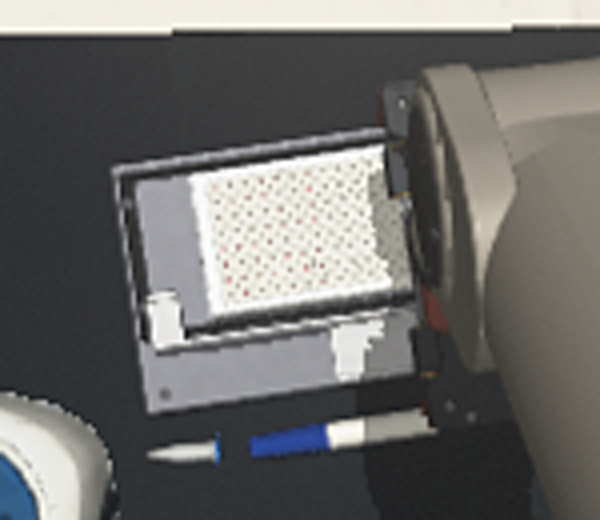

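Request:
servo_tool --series '[[[4,0,0],[0,0,0]],[[4,0,0],[0,0,0]],[[3,0,0],[0,0,0]],[[3,0,0],[0,0,0]],[[3,0,0],[0,0,0]]]'

```text
t: 5.0
position: [0.4993, -0.1442, 0.0192]
eef_rot: [3.139, 0.004, 1.7]
wrist_force: [1.3, -5.7, 9.1]
finger_gap: 0.747
```

Request:
servo_tool --series '[[[3,0,0],[0,0,0]],[[2,0,0],[0,0,0]],[[2,0,0],[0,0,0]],[[2,0,0],[0,0,0]],[[0,0,0],[0,0,0]]]'

```text
t: 5.5
position: [0.4981, -0.135, 0.0192]
eef_rot: [3.139, 0.004, 1.701]
wrist_force: [1.5, -6.2, 9.2]
finger_gap: 0.748
```

```bash
python3 look.py 5
```

```text
5.6 pos [ 498.1 -135.    19.2] rot [3.139 0.004 1.701] nest [-33.6 -79.4] F [ 0.1 -5.8 10.1] M [-1.5  -0.01  0.23] gap 0.749
```

View pics/side5.png

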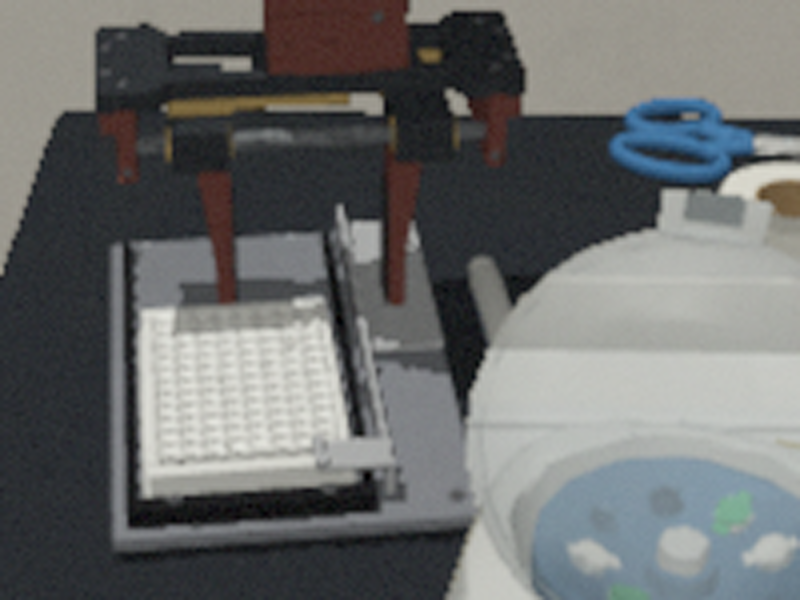

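View pics/top5.png

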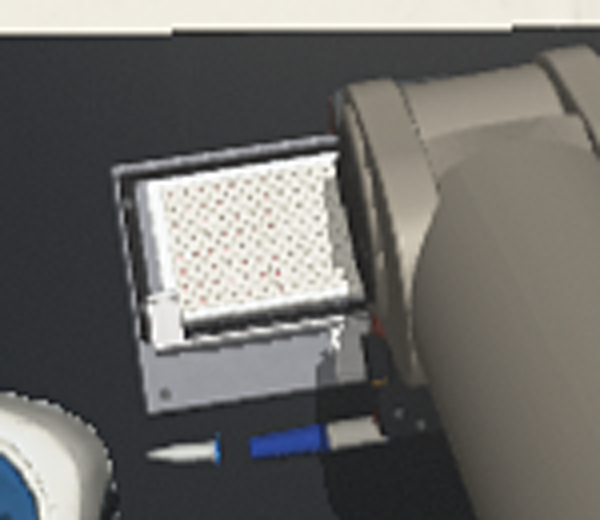

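Request:
servo_tool --series '[[[2,0,0],[0,0,0]],[[1,0,0],[0,0,0]],[[1,0,0],[0,0,0]],[[1,0,0],[0,0,0]],[[0,0,0],[0,0,0]]]'

```text
t: 6.1
position: [0.4975, -0.1302, 0.0192]
eef_rot: [3.139, 0.004, 1.701]
wrist_force: [1.1, -6.5, 9.2]
finger_gap: 0.755
```

Request:
servo_tool --series '[[[1,0,0],[0,0,0]],[[1,0,0],[0,0,0]],[[1,0,0],[0,0,0]],[[0,0,0],[0,0,0]],[[0,0,0],[0,0,0]]]'

```text
t: 6.6
position: [0.4972, -0.1284, 0.0193]
eef_rot: [3.139, 0.005, 1.699]
wrist_force: [2.1, -9.3, 8.3]
finger_gap: 0.753
```

Request:
servo_tool --series '[[[1,0,0],[0,0,0]],[[1,0,0],[0,0,0]],[[1,0,0],[0,0,0]],[[0,0,0],[0,0,0]],[[0,0,0],[0,0,0]]]'

```text
t: 7.1
position: [0.4968, -0.128, 0.0193]
eef_rot: [3.139, 0.007, 1.696]
wrist_force: [2.1, -15.2, 7.9]
finger_gap: 0.745
```

```bash
python3 look.py 6
```

```text
7.2 pos [ 496.8 -128.    19.3] rot [3.139 0.007 1.696] nest [-34.  -72.3] F [  1.9 -16.8   8.5] M [-3.58 -0.32 -0.31] gap 0.748
```

View pics/side6.png

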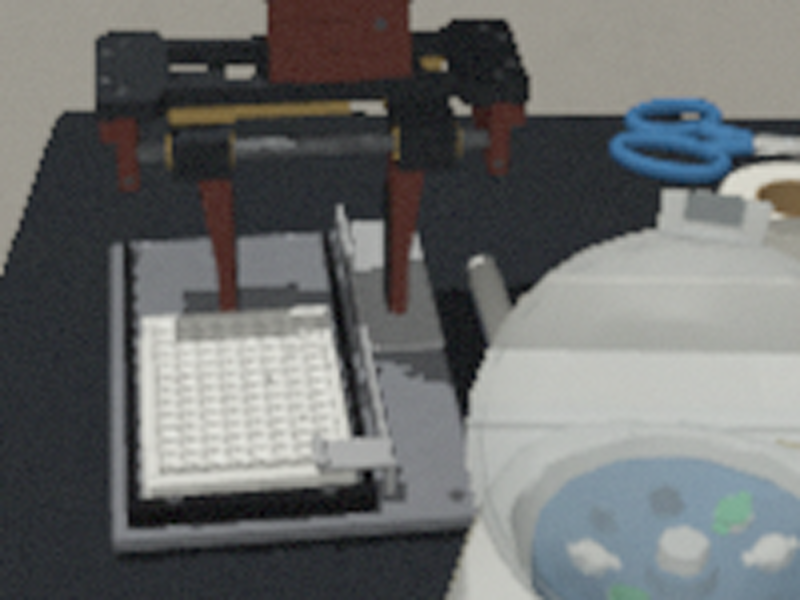

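View pics/top6.png

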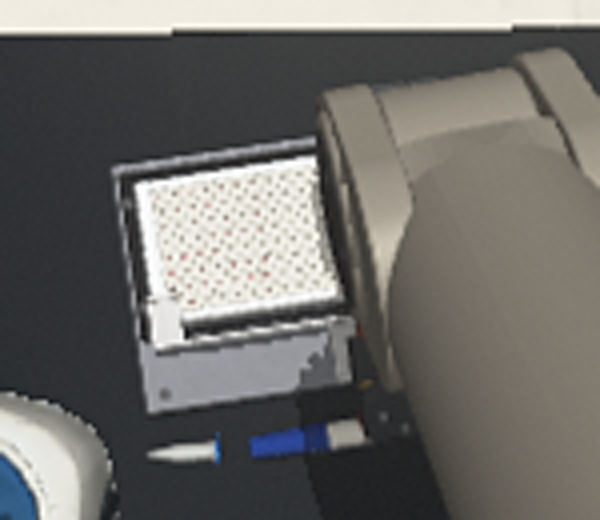

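```bash
python3 - <<'E'
from h import *
t=load("pics/top6.npz")
for a,b in((135,185),(152,290),(315,157)): print(np.round(w2n(onz(t,250+(a+.5)/4-.5,120+(b+.5)/4-.5,.026)),1))
E
```

```text
[40.3 63.3]
[-21.2  62.3]
[ 41.3 -41.6]
```

Request:
servo_tool --series '[[[-4,0,0],[0,0,0]],[[-4,0,0],[0,0,0]],[[-4,0,0],[0,0,0]],[[-3,0,0],[0,0,0]],[[0,0,0],[0,0,0]]]'

```text
t: 7.7
position: [0.4977, -0.1334, 0.019]
eef_rot: [3.141, -0.003, 1.703]
wrist_force: [-2.1, 8.7, 15.4]
finger_gap: 0.75
```

Request:
servo_tool --series '[[[0,0,-1],[0,0,0]],[[0,0,-2],[0,0,0]],[[0,0,-2],[0,0,0]],[[0,0,-4],[0,0,0]],[[0,0,-8],[0,0,0]]]'

```text
t: 8.2
position: [0.4963, -0.1365, 0.0349]
eef_rot: [-3.14, -0.0, 1.701]
wrist_force: [0.1, 0.7, 0.1]
finger_gap: 0.75
```

Request:
servo_tool --series '[[[0,0,-15],[0,0,0]],[[0,0,-20],[0,0,0]],[[0,0,-20],[0,0,0]],[[-20,0,-20],[0,0,0]],[[-40,0,-20],[0,0,0]]]'

```text
t: 8.7
position: [0.5051, -0.1933, 0.1316]
eef_rot: [3.141, -0.001, 1.707]
wrist_force: [0.9, -0.2, 0.6]
finger_gap: 0.75
```

Request:
servo_tool --series '[[[-40,0,-10],[0,0,0]],[[-40,0,0],[0,0,0]],[[-40,0,0],[0,0,0]],[[-20,0,0],[0,0,0]],[[0,0,0],[0,0,0]]]'

```text
t: 9.2
position: [0.5221, -0.3387, 0.1402]
eef_rot: [-3.141, 0.002, 1.696]
wrist_force: [0.7, 0.4, 0.4]
finger_gap: 0.749
```

```bash
python3 look.py 7; python3 - <<'E'
from h import *
t=load("pics/top7.npz");P=allxyz(t)
for n,(x,y) in dict(barmid=(-72,-90),barout=(-83,-90),plate=(0,0),plate2=(30,-50),lip=(-33,57)).items():
    w=n2w(x,y)
    u,v=proj(t,np.append(w,.025)); p=P[int(v)-1:int(v)+2,int(u)-1:int(u)+2].reshape(-1,3); print(n,np.round(1e3*np.median(p,0),1))
E
```

```text
9.3 pos [ 522.9 -333.9  140.2] rot [-3.141e+00 -1.000e-03  1.701e+00] nest [ -35.6 -279.9] F [ 0.   0.9 -0.5] M [ 0.03 -0.02  0.03] gap 0.751
barmid [ 462.3 -149.3   22.9]
barout [ 450.7 -151.4   23.7]
plate [520.7 -51.4  28.1]
plate2 [557.4 -95.7  27.6]
lip [482.1   1.5  31.3]
```

View pics/side7.png

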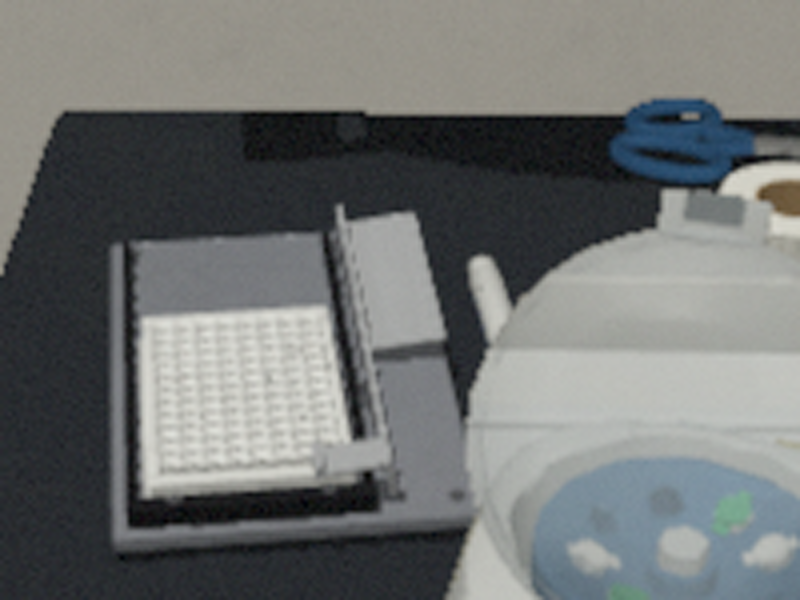

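View pics/top7.png

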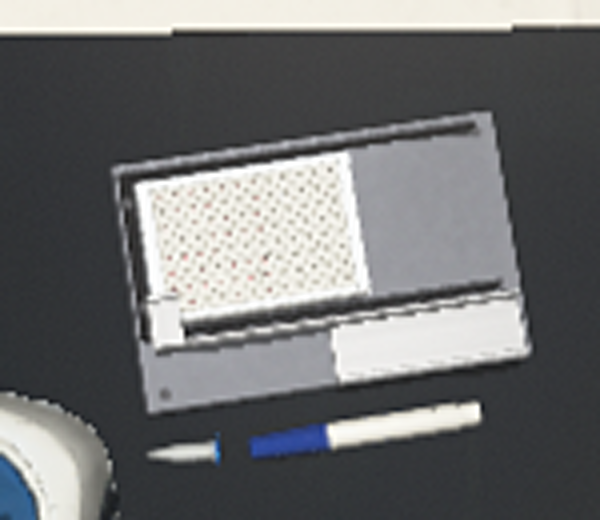

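```bash
python3 - <<'E'
from h import *
t=load("pics/top7.npz")
for a,b in((135,185),(350,153),(370,292)): print(np.round(w2n(onz(t,250+(a+.5)/4-.5,120+(b+.5)/4-.5,.026)),1))
st()
from plant import robot
print(robot.sign_off())
E
```

```text
[40.3 63.3]
[ 40.6 -62. ]
[-40.6 -61. ]
9.3 pos [ 522.9 -333.9  140.2] rot [-3.141e+00 -1.000e-03  1.701e+00] nest [ -35.6 -279.9] F [ 0.   0.9 -0.5] M [ 0.03 -0.02  0.03] gap 0.751
the job is handed in; nothing more can be done
None
```

The plate is seated against the end stop, the clip has closed onto it, and I handed the job in at 9.3 s. The sign-off reported no verdict.

**What I did:** One fingertip pressed the clip's bar onto its stop, at about 19 mm height and 11 N. The other fingertip then pushed the plate about 38 mm under the lip. It stopped against the end stop, where the push force rose to about 16 N and the tool stopped moving. I backed off about 8 mm, lifted so the clip could close, and moved the hand about 0.2 m away.

**Last checks:**
- **Plate:** measured in the top camera, its ends lie at about y = +63 and −61.5 mm in the nest's frame, so its centre is within about 1 mm of home. It lies flat, and its two −y corners agree to 1 mm, so it looks square.
- **Clip:** the bar has come back up to about 23 mm and is not on its stop. The lip appears to rest on the plate. I judged this from the camera image and depth, because the clip angle cannot be read directly.
- **Bystanders:** the marker and microtube look unmoved. The petri dish was outside my last cropped pictures, but the arm never went near it.
- **Hand:** wrist force was about zero at the end.

No check failed or disagreed.

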